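# Clear the microscopy stack into its trays

## Robot

A 7-joint arm with a two-finger parallel gripper is mounted at the origin on the work surface. World frame = base frame: x ahead of the robot, y to its left, z up, the work surface at z = 0. Lengths are in m, angles in rad, forces in N, time in s.
With the tool pointing down it reaches from about 0.425 to 0.875 m from the base axis. Payload 8.4 kg.
Tool frame: the origin (TCP) lies between the finger pads; the fingertips stand 14 mm ahead of it and the grasp point (between the pads) lies 5 mm behind it; z points along the fingers, y is the line along which they close (so a half turn about z gives the same grasp; the last joint's range is limited). The gripper opens to 87 mm and grips with 3 to 60 N. Pads are 19 mm wide; open, the fingers measure 117 mm over their backs; the gripper's body (75 mm by 190 mm) begins 51 mm behind the grasp point.
Start: joints at [1.154, 0.333, 0.04, 1.465, -0.013, 1.343, -0.059], TCP at [0.203, -0.617, 0.237] pointing down, gripper open.
Joint ranges: [-2.58, 2.58], [-0.38, 2.09], [-1.3, 1.39], [0.25, 2.4], [-1.5, 4.64], [0.08, 2.09], [-2.65, 2.65]. Speed limits (rad/s): [2.22, 2.22, 2.79, 2.79, 3.14, 3.14, 3.14].

## Interface

Orientations are given as a rotation vector (axis times angle).
In Python, from workcell import bot gives the robot as it stands.
- The arm moves only by the tool carry_out, never from a script. Its argument "targets" is a list of rows, each an object of numbers: "tx", "ty", "tz": the shift along the world's x, y, z in fractions of the full range, 1 being 0.75 m; "wx", "wy", "wz": the turn, a rotation vector about the world's x, y, z in shares of 180 degrees (1.0 is 180 degrees); "grip": the opening, from -1 (shut) to 1 (fully open). A call has exactly 10 rows; each row is the pose to reach, as a shift and turn from the pose commanded when the call began; what a row does not reach only later rows make up. A row lasts 1/8 s, in which the tool goes at most 62.5 mm and 10.7 degrees, less where a joint would pass 70% of its speed; a pose out of reach is approached as far as the arm can. A call with a gripper value outside its range is refused whole. The fingers move at their own pace and stop on an object; the grip force is fixed at half the most. Time passes only in rows, so rows that repeat a pose let the fingers close, or fill a call up. It gives the time, the measured TCP pose, the force, the opening and the grip force at its end, in the units of the state.
- bot.read_state(): the state, without advancing time (a new reading comes with each control period).
- bot.snapshot(name): name is "scene" or "side" or "wrist"; returns a dict with "color" (420x560x3 uint8, red, green, blue), "vfov" (degrees; the focal length in pixels is half the picture's height over the tangent of half this angle, whatever the lens; pixels are square), "cx", "cy" (the principal point, pixels), "R" (3x3) and "t" (3): a world point X has camera coordinates R X + t. Camera axes: x right, y down, z forward; pixel columns grow to the right and rows downward; lengths in m; the calibration is good to about 2 mm. A picture is of the moment at which its call begins. There is no depth.
- bot.sign_off(): hands the job in; it is judged then, once.
The state is a dict: "t": time; "q": joint angles; "qvel": joint speeds; "effort": joint torques, N m; "position": TCP position; "eef_rot": TCP orientation; "wrist_force": force on the tool from outside, world axes, zero at the start; "ft_torque": the same for the moment, N m; "opening": opening from 0.0 (shut) to 1.0 (fully open); "finger_force": force on a finger pad.
Only numpy, scipy, OpenCV 4.12 (cv2) and the standard library are available. Lean on these libraries where they do the work, as an engineer would, in place of code of your own. Each camera call takes 0.05 s, during which the arm holds its last target. There are 200 camera calls.

## Task

Take the stack of microscopy things apart from the top down and put each in its own shallow tray before taking the next: the vial in the small round tray, the cover-glass box in the square tray, the culture dish in the large round tray and the slide box in the oblong tray. Set each one down gently (do not drop it) so that it stands upright and flat on the tray's floor, wholly inside the rim, and let it go. Leave the dropper bottle and the spare objective standing where they are.

Things in the scene. Friction and masses are not known exactly. Their poses are not given: they have to be found in the camera images.
- vial: Small amber vial with a black screw cap, an upright cylinder 28 mm across and 36 mm high; at the start the top of the stack, standing on the cover-glass box. 28 to 56 g. Origin: centre of the underside, z up.
- cover_box: White square plastic cover-glass box, 38 x 38 mm and 24 mm high; second from the top, lying on the dish. 35 to 70 g. Origin: centre of the underside; x and y square to its sides, z up.
- dish: Clear round culture dish with its lid on and a tan filling, a rigid disc 60 mm across and 15 mm high; third from the top, lying on the slide box. 35 to 70 g. Origin: centre of the underside, z up.
- slide_box: Closed grey plastic slide box, 104 mm long (its x), 64 mm wide (its y), 32 mm high; the bottom of the stack, lying on the bench. 126 to 252 g. Origin: centre of the underside, z up.
- tray_small_round: The small round tray, place of the vial. It is a fixed shallow metal tray on the bench: floor 3 mm thick (its top at z = 3 mm), rim 3 mm thick whose top is 7 mm above the bench. Origin: centre of the underside; z up. 48 mm across inside.
- tray_square: The square tray, place of the cover-glass box. It is a fixed shallow metal tray on the bench: floor 3 mm thick (its top at z = 3 mm), rim 3 mm thick whose top is 7 mm above the bench. Origin: centre of the underside; z up. 58 x 58 mm inside; x and y square to its sides.
- tray_big_round: The large round tray, place of the dish. It is a fixed shallow metal tray on the bench: floor 3 mm thick (its top at z = 3 mm), rim 3 mm thick whose top is 7 mm above the bench. Origin: centre of the underside; z up. 80 mm across inside.
- tray_long: The oblong tray, place of the slide box. It is a fixed shallow metal tray on the bench: floor 3 mm thick (its top at z = 3 mm), rim 3 mm thick whose top is 7 mm above the bench. Origin: centre of the underside; z up. 124 mm (its x) by 84 mm (its y) inside.
- dropper_bottle: White plastic dropper bottle with a black pointed cap, 30 mm across, 62 mm high, standing loose among the things; to be left alone. Origin: centre of the underside.
- objective: Spare microscope objective, a steel cylinder with a brass nose, 28 mm across, 34 mm high, standing loose among the things; to be left alone. Origin: centre of the underside.
Things that resemble listed ones, but are neither listed nor needed, are in the scene too. Leave any green or pink look-alike of the cover_box alone.

How it is judged:
By the outcome, as a careful person would: the job done as asked, in the order asked, and still so for the second after the job is handed in, with the robot touching nothing.
It also fails if it takes over 96 s, if anything falls off the work surface, if the arm or the gripper's body presses on something with over 40 N, if the wrist force passes 120 N, or if a joint passes its speed limit or range.

## Working session

There is one attempt and no reset: what is moved stays moved. The work goes in short steps, Python scripts to look and compute and a tool call to move; the robot and the scene stay as the last step left them, time stands still between calls to the robot, and variables do not carry over. Pictures are saved under pics/ and viewed, at most 14 in all, crops included, and the job is handed in when it is done.

Besides the shell and the picture viewer there is one more tool, called after "Request:" as a command line: name --argument value ..., lists and objects as JSON in quotes. carry_out: Moves the arm, as the interface text tells. Its arguments: {"type":"object","properties":{"targets":{"type":"array","items":{"type":"object","properties":{"tx":{"type":"number"},"ty":{"type":"number"},"tz":{"type":"number"},"wx":{"type":"number"},"wy":{"type":"number"},"wz":{"type":"number"},"grip":{"type":"number"}}}}},"required":["targets"]}

```bash
ls; mkdir -p pics
cat > h.py <<'E'
import numpy as np, cv2
from workcell import bot
def snap(n,save=None):
    s=bot.snapshot(n)
    s['f']=s['color'].shape[0]/2/np.tan(np.radians(s['vfov'])/2)
    s['R']=np.array(s['R']);s['t']=np.array(s['t'])
    if save: cv2.imwrite(f'pics/{save}.png',s['color'][:,:,::-1])
    np.savez(f'{save or n}.npz',**s)
    return s
def ray(s,u,v):
    d=s['R'].T@np.array([(u-s['cx'])/s['f'],(v-s['cy'])/s['f'],1]); o=-s['R'].T@s['t']
    return o,d/np.linalg.norm(d)
def onz(s,u,v,z):
    o,d=ray(s,u,v); return o+d*(z-o[2])/d[2]
def proj(s,X):
    c=s['R']@np.array(X)+s['t']; return c[0]/c[2]*s['f']+s['cx'],c[1]/c[2]*s['f']+s['cy']
E
python3 - <<'E'
from h import *
for n in ['scene','side','wrist']:
    s=snap(n,n+'0'); print(n,s['vfov'],s['cx'],s['cy'],(-s['R'].T@s['t']).round(3),s['R'][2].round(2))
a=[cv2.imread(f'pics/{n}0.png') for n in ['scene','side']]
st=bot.read_state(); print({k:np.round(v,3) for k,v in st.items()})
E
```

```text
pics
scene 53.766622504121926 271.63531067951436 207.00703847757222 [ 1.044 -0.227  0.907] [-0.51  0.2  -0.84]
side 45.16631157195993 286.69829475998756 207.53235758228035 [ 0.251 -0.689  0.858] [ 0.29  0.6  -0.74]
wrist 64.51397576770532 277.41464643678745 212.2766673277616 [ 0.267 -0.596  0.383] [-0.24 -0.08 -0.97]
{'t': np.float64(0.15), 'q': array([ 1.154,  0.334,  0.04 ,  1.466, -0.013,  1.343, -0.058]), 'qvel': array([-0.001, -0.004,  0.001, -0.001, -0.   ,  0.001,  0.001]), 'effort': array([ 2.0000e-03, -6.5685e+01,  1.3360e+00, -4.0411e+01, -6.0000e-02,
        4.2000e-02,  0.0000e+00]), 'position': array([ 0.203, -0.617,  0.236]), 'eef_rot': array([-3.101, -0.497,  0.   ]), 'wrist_force': array([-0.589,  0.207,  0.026]), 'ft_torque': array([-0.026, -0.043, -0.018]), 'finger_force': np.float64(0.0), 'opening': np.float64(1.0)}
```

View pics/scene0.png

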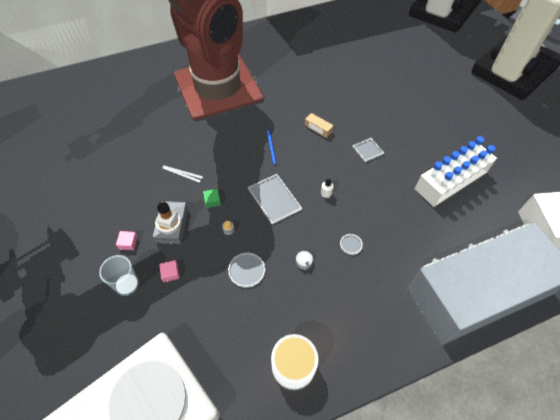

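View pics/side0.png

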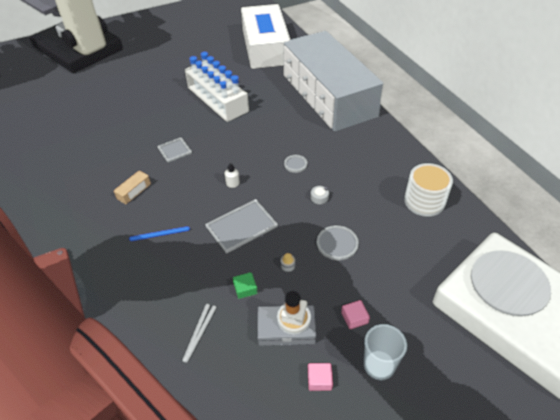

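The scene view shows the stack at about (170,218), and its trays: oblong (275,198), big round (247,270), small round (351,244) and square (368,150). The dropper bottle is at (327,188) and the objective at (228,228). The green and pink boxes at (211,198), (127,240) and (169,271) are decoys. The side view agrees, with the stack at (290,315).

Run:
```python
import cv2,numpy as np
a=cv2.imread('pics/scene0.png')[190:252,140:202]; b=cv2.imread('pics/side0.png')[280:355,250:325]
cv2.imwrite('pics/crop1.png',np.hstack([cv2.resize(x,(400,400),interpolation=cv2.INTER_CUBIC) for x in (a,b)]))
a=cv2.imread('pics/scene0.png')[120:300,200:400]
cv2.imwrite('pics/crop2.png',cv2.resize(a,None,fx=3.3,fy=3.3,interpolation=cv2.INTER_CUBIC))
```

```text
(no output)
```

View pics/crop1.png

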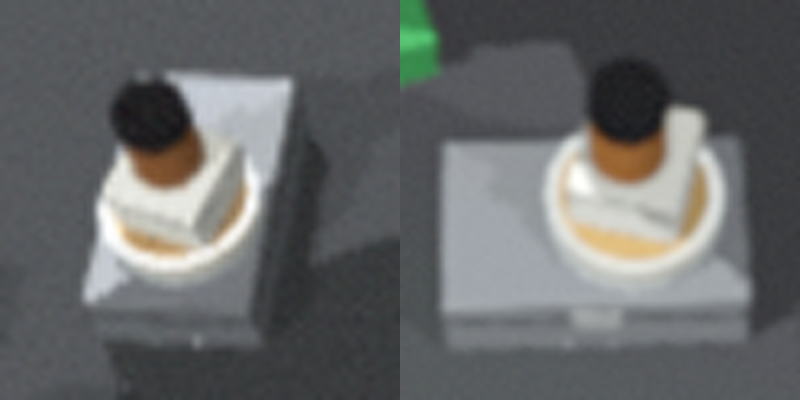

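View pics/crop2.png

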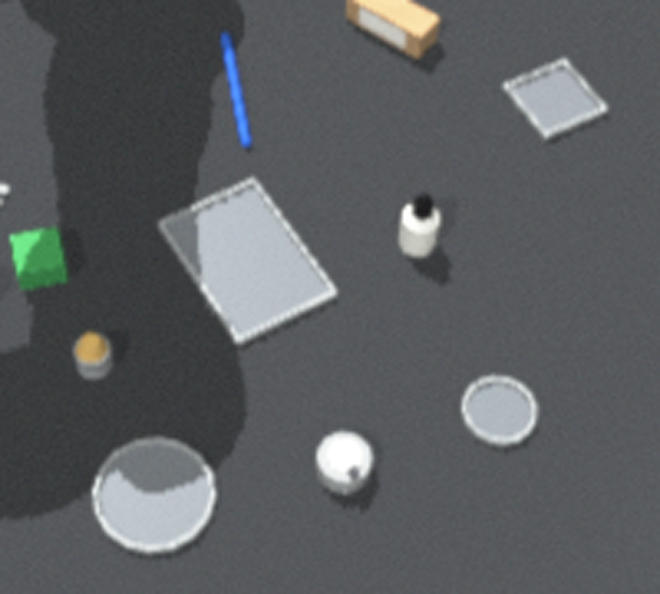

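View pics/wrist0.png

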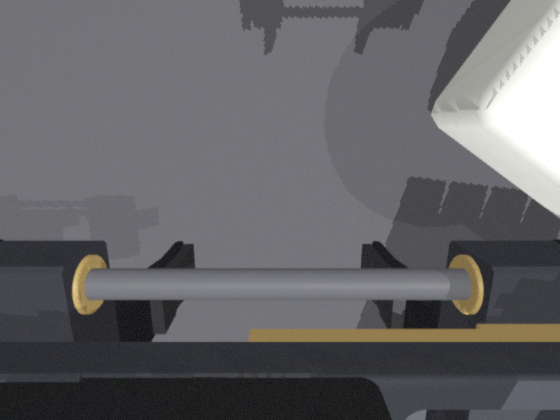

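Enlarged, the stack is confirmed: black-capped amber vial on white cover box on dish on grey slide box (scene ≈(163,206), side ≈(293,296) at the cap). The white cover box in the stack is the one meant, as the look-alikes are green and pink. The wrist view shows only the bench now.

```bash
cat > trays.py <<'E'
from h import *
def mask_blob(s,roi,thr):
    x0,y0,x1,y1=roi; g=cv2.cvtColor(s['color'][y0:y1,x0:x1],cv2.COLOR_RGB2GRAY)
    g=cv2.resize(g,None,fx=4,fy=4,interpolation=cv2.INTER_CUBIC)
    m=(g>thr).astype(np.uint8); m=cv2.morphologyEx(m,cv2.MORPH_CLOSE,np.ones((5,5)))
    c=max(cv2.findContours(m,cv2.RETR_EXTERNAL,cv2.CHAIN_APPROX_NONE)[0],key=cv2.contourArea)
    c=cv2.convexHull(c)[:,0]; return (c+.5)/4-.5+[x0,y0]
def world(s,c,z): return np.array([onz(s,u,v,z)[:2] for u,v in c])*1000
E
python3 - <<'E'
from trays import *
L=lambda n:dict(np.load(n+'.npz'))
S={'scene':L('scene0'),'side':L('side0')}
R={'scene':dict(small=(335,230,367,260),square=(348,134,390,166),big=(224,250,270,290),long=(244,170,305,224)),
'side':dict(small=(280,151,312,176),square=(153,135,195,165),big=(312,222,362,262),long=(202,198,282,252))}
for v,s in S.items():
  for k,r in R[v].items():
    g=s['color'][r[1]:r[3],r[0]:r[2]].mean(2)
    for thr in (105,130):
      w=world(s,mask_blob(s,r,thr),0.006).astype(np.float32)
      if k in('small','big'):
        (x,y),rad=cv2.minEnclosingCircle(w); e=cv2.fitEllipse(w); print(v,k,thr,np.round((x,y,2*rad),1),np.round(e[0],1),np.round(e[1],1))
      else: print(v,k,thr,[np.round(q,1) for q in cv2.minAreaRect(w)])
o1,d1=ray(S['scene'],163.3,206.3);o2,d2=ray(S['side'],292.6,295.9)
t=np.linalg.lstsq(np.c_[d1,-d2],o2-o1,rcond=None)[0]; print('vial tri',o1+d1*t[0],o2+d2*t[1],onz(S['scene'],163.3,206.3,.107),onz(S['side'],292.6,295.9,.107))
s=S['scene']
print('slidebox sc',[onz(s,140+u*62/400,190+v*62/400,.032).round(3)[:2] for u,v in[(142,73),(293,80),(85,300),(250,308)]])
s=S['side']
print('slidebox sd',[onz(s,250+(u-400)*75/400,280+v*75/400,.032).round(3)[:2] for u,v in[(442,143),(740,138),(748,300),(442,308)]])
print('dish sd',onz(s,250+(634-400)*75/400,280+200*75/400,.046))
for nm,(a,b) in dict(bottle=((326,194),(232,182)),obj=((228,231),(288,266)),tape=((304,263),(320,197)),green=((211,200),(245,288)),pink=((169,273),(356,316)),pink2=((127,242),(320,380)),glass=((124,285),(381,365))).items(): print(nm,onz(S['scene'],*a,.0).round(3)[:2],onz(S['side'],*b,.0).round(3)[:2])
E
```

```text
scene small 105 [673.  125.3  62. ] [672.6 125. ] [58.7 61.9]
scene small 130 [672.7 124.8  59.5] [672.7 124.9] [57.  59.4]
scene square 105 [array([421.8, 312. ]), array([72.9, 73.1]), np.float64(5.3)]
scene square 130 [array([422.1, 312.4]), array([69.8, 69.8]), np.float64(4.9)]
scene big 105 [ 639.9 -135.4   91.8] [ 639.9 -135.8] [90.1 90.8]
scene big 130 [ 639.6 -135.6   90.3] [ 640.3 -135.9] [88.  88.9]
scene long 105 [array([474.7,   3.1]), array([138.7,  97.1]), np.float64(7.7)]
scene long 130 [array([474.9,   2.9]), array([135.8,  95.2]), np.float64(8.1)]
side small 105 [671.2 125.5  69.8] [671.1 126.1] [60.3 70. ]
side small 130 [670.  126.7  65. ] [671.1 126.4] [57.9 64.9]
side square 105 [array([420.8, 314.1]), array([72.4, 78.6]), np.float64(5.1)]
side square 130 [array([420.8, 314.7]), array([69.5, 72.9]), np.float64(5.0)]
side big 105 [ 637.9 -134.4   97.5] [ 638.8 -134.4] [89.7 97.1]
side big 130 [ 637.7 -134.4   94.5] [ 639.1 -134.2] [86.6 93.6]
side long 105 [array([474.5,   5.1]), array([138.8, 101.3]), np.float64(8.4)]
side long 130 [array([474.3,   4.9]), array([136.1,  96.9]), np.float64(8.1)]
vial tri [ 0.46377365 -0.26877576  0.10636556] [ 0.46302486 -0.2675436   0.10684412] [ 0.46423333 -0.26874282  0.107     ] [ 0.4629808  -0.26763092  0.107     ]
slidebox sc [array([ 0.394, -0.272]), array([ 0.42 , -0.218]), array([ 0.486, -0.316]), array([ 0.513, -0.26 ])]
slidebox sd [array([ 0.415, -0.217]), array([ 0.51 , -0.263]), array([ 0.482, -0.319]), array([ 0.389, -0.275])]
dish sd [ 0.46157677 -0.27500677  0.046     ]
bottle [0.514 0.136] [0.508 0.142]
obj [ 0.522 -0.141] [ 0.518 -0.139]
tape [ 0.674 -0.001] [0.672 0.002]
green [ 0.415 -0.153] [ 0.417 -0.148]
pink [ 0.577 -0.308] [ 0.581 -0.303]
pink2 [ 0.456 -0.384] [ 0.458 -0.382]
glass [ 0.566 -0.413] [ 0.568 -0.407]
```

The manual's scale: shifts go in shares of 0.75 m and turns go in shares of 180 degrees. Converting my numbers, 0.322 m / 0.75 = 0.4293, 0.28 m / 0.75 = 0.3733, 46 degrees / 180 = 0.2556.

Request:
carry_out --targets '[{"tx": 0.04, "ty": 0.0533, "tz": 0.0067, "wz": 0.0333, "grip": 1}, {"tx": 0.08, "ty": 0.1067, "tz": 0.0067, "wz": 0.0667, "grip": 1}, {"tx": 0.12, "ty": 0.16, "tz": 0.0067, "wz": 0.1, "grip": 1}, {"tx": 0.16, "ty": 0.2133, "tz": 0.0067, "wz": 0.1333, "grip": 1}, {"tx": 0.2, "ty": 0.2667, "tz": 0.0067, "wz": 0.1667, "grip": 1}, {"tx": 0.24, "ty": 0.32, "tz": 0.0067, "wz": 0.2, "grip": 1}, {"tx": 0.28, "ty": 0.3733, "tz": 0.0067, "wz": 0.2333, "grip": 1}, {"tx": 0.3293, "ty": 0.4293, "tz": 0.0067, "wz": 0.2556, "grip": 1}, {"tx": 0.3293, "ty": 0.4293, "tz": 0.0067, "wz": 0.2556, "grip": 1}, {"tx": 0.3293, "ty": 0.4293, "tz": 0.0067, "wz": 0.2556, "grip": 1}]'

```text
validation failed for argument at $.ta...
```

Run:
```python
from h import *
s=snap('wrist','wrist1'); st=bot.read_state(); print(st['t'],st['position'],st['eef_rot'],st['q'].round(2) if hasattr(st['q'],'round') else st['q'])
print((-s['R'].T@s['t']).round(3), 'vial exp',proj(s,[.4635,-.268,.107]),proj(s,[.4516,-.267,.032]))
```

```text
0.2 [ 0.20299812 -0.61719279  0.23599491] [-3.10104955e+00 -4.96875103e-01  3.47297030e-04] [ 1.15  0.33  0.04  1.47 -0.01  1.34 -0.06]
[ 0.267 -0.596  0.383] vial exp (np.float64(-147.771957201333), np.float64(-381.5735844577214)) (np.float64(-34.963208043166276), np.float64(-226.26176124432752))
```

View pics/wrist1.png

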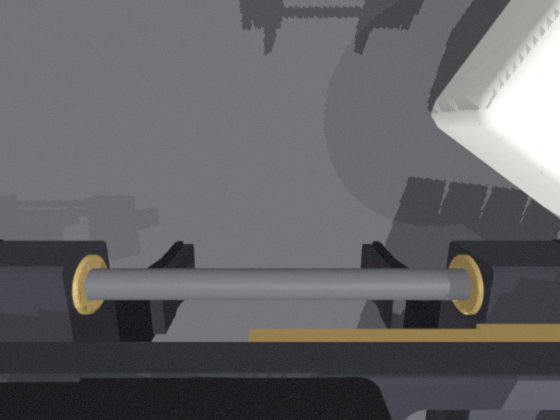

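The call was refused, probably because every key is required. The arm has not moved and the wrist view is unchanged.

To row units: 0.322 m / 0.75 = 0.4293, 0.06 m / 0.75 = 0.08, 46 degrees / 180 = 0.2556.

Request:
carry_out --targets '[{"tx": 0.04, "ty": 0.0533, "tz": 0.0067, "wx": 0, "wy": 0, "wz": 0.0333, "grip": 1}, {"tx": 0.08, "ty": 0.1067, "tz": 0.0067, "wx": 0, "wy": 0, "wz": 0.0667, "grip": 1}, {"tx": 0.12, "ty": 0.16, "tz": 0.0067, "wx": 0, "wy": 0, "wz": 0.1, "grip": 1}, {"tx": 0.16, "ty": 0.2133, "tz": 0.0067, "wx": 0, "wy": 0, "wz": 0.1333, "grip": 1}, {"tx": 0.2, "ty": 0.2667, "tz": 0.0067, "wx": 0, "wy": 0, "wz": 0.1667, "grip": 1}, {"tx": 0.24, "ty": 0.32, "tz": 0.0067, "wx": 0, "wy": 0, "wz": 0.2, "grip": 1}, {"tx": 0.28, "ty": 0.3733, "tz": 0.0067, "wx": 0, "wy": 0, "wz": 0.2333, "grip": 1}, {"tx": 0.3293, "ty": 0.4293, "tz": 0.0067, "wx": 0, "wy": 0, "wz": 0.2556, "grip": 1}, {"tx": 0.3293, "ty": 0.4293, "tz": 0.0067, "wx": 0, "wy": 0, "wz": 0.2556, "grip": 1}, {"tx": 0.3293, "ty": 0.4293, "tz": 0.0067, "wx": 0, "wy": 0, "wz": 0.2556, "grip": 1}]'

```text
t: 1.45
position: [0.4497, -0.2959, 0.2414]
eef_rot: [-2.662, -1.669, 0.001]
wrist_force: [-0.9, -0.3, -1.4]
opening: 1.003
finger_force: 0.0
```

Run:
```python
from h import *
s=snap('wrist','wrist2'); st=bot.read_state(); print(st['t'],st['position'],st['eef_rot'],np.round(st['q'],2))
print((-s['R'].T@s['t']).round(3), 'vial exp',proj(s,[.4635,-.268,.107]),proj(s,[.4516,-.267,.032]))
```

```text
1.5 [ 0.44923945 -0.29652218  0.24136619] [-2.66275799e+00 -1.66687492e+00  1.11267807e-03] [ 0.78  0.12 -0.31  1.72  0.04  1.31  0.02]
[ 0.479 -0.234  0.389] vial exp (np.float64(278.4917264220726), np.float64(171.57582403423532)) (np.float64(267.8672036071764), np.float64(166.28933038874123))
```

View pics/wrist2.png

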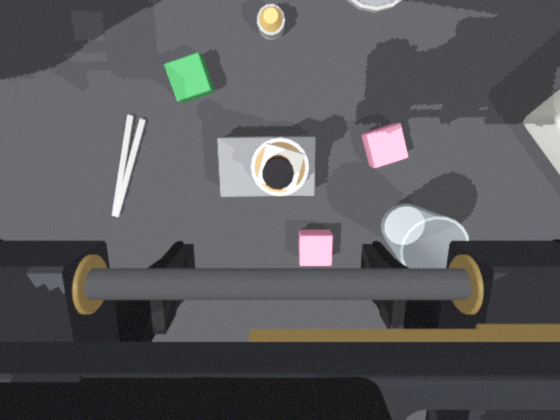

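The wrist view shows the stack upright: cap at (278,172), dish ring centred at (280,167), slide box spanning (218–315, 137–196). The nearby pink and green boxes are off to the sides.

Run:
```python
from trays import *
s=dict(np.load('wrist2.npz'))
img=s['color'].astype(int)
def blob(m,x0,y0,x1,y1):
    mm=np.zeros(m.shape,np.uint8); mm[y0:y1,x0:x1]=m[y0:y1,x0:x1]
    return max(cv2.findContours(mm,cv2.RETR_EXTERNAL,cv2.CHAIN_APPROX_NONE)[0],key=cv2.contourArea)[:,0].astype(float)
c=blob(img.max(2)<60,258,150,300,195); w=world(s,c,.107).astype(np.float32); print('cap',len(c),cv2.minEnclosingCircle(w),c.min(0),c.max(0))
c=blob(img.min(2)>95,205,125,330,205); 
w=world(s,c,.032).astype(np.float32); r=cv2.minAreaRect(w);print('slide',[np.round(q,1) for q in r])
c=blob((img.min(2)>185)|((img[:,:,0]-img[:,:,2])>60),240,130,320,200); w=world(s,c,.045).astype(np.float32); print('dish',cv2.minEnclosingCircle(w))
x,y=np.round(proj(s,[.4615,-.274,.071])); 
cr=s['color'][125:210,205:325,::-1]; cv2.imwrite('pics/crop3.png',cv2.resize(cr,None,fx=6,fy=6,interpolation=cv2.INTER_CUBIC))
```

```text
cap 30 ((467.92333984375, -258.8644714355469), 6.3101606369018555) [271. 157.] [286. 160.]
slide [array([ 450.8, -265.9]), array([ 84. , 136.4]), np.float64(64.2)]
dish ((454.6698303222656, -280.0559387207031), 41.78974914550781)
```

View pics/crop3.png

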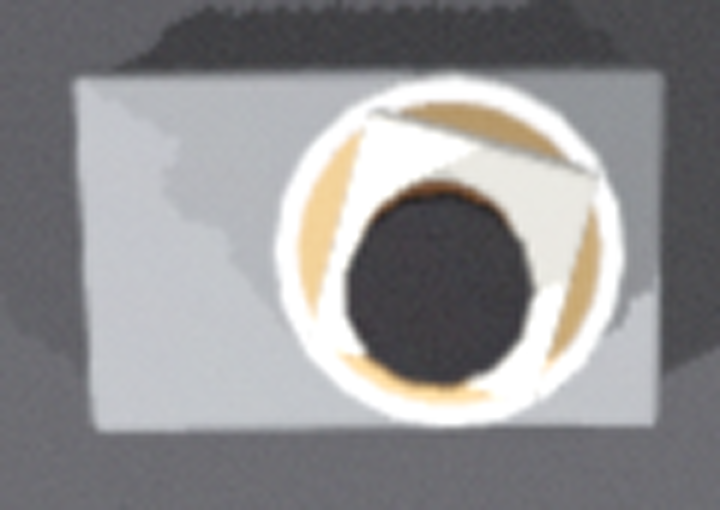

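Run:
```python
from h import *
s=dict(np.load('wrist2.npz'))
def P(u,v,z): return (onz(s,205+u/6-.42,125+v/6-.42,z)[:2]*1000).round(1)
print('cap',P(441,290,.107),'w',P(346,290,.107)-P(532,290,.107))
print('dish',P(450,250,.047),P(277,250,.047)-P(624,250,.047),P(450,75,.047)-P(450,427,.047))
c=[P(*q,.032) for q in[(75,78),(663,72),(657,425),(97,432)]];print('slide',c,np.mean(c,0),np.degrees(np.arctan2(*(c[1]-c[0])[::-1])),np.degrees(np.arctan2(*(c[2]-c[3])[::-1])))
a,b=P(370,112,.071),P(600,175,.071);d=b-a;L=np.linalg.norm(d);print('cover edge',a,b,L,np.degrees(np.arctan2(d[1],d[0])))
n=np.array([d[1],-d[0]])/L*19; print('cover c',(a+b)/2+n)
```

```text
cap [ 462.7 -268.9] w [-23.7  11.5]
dish [ 463.6 -270.8] [-53.3  25.8] [26.  53.9]
slide [array([ 417., -217.]), array([ 509.7, -260.7]), array([ 483. , -317.5]), array([ 390.6, -274.2])] [ 450.075 -267.35 ] -25.239806845708603 -25.108479809830552
cover edge [ 462.7 -243.5] [ 491.  -267.9] 37.36642878306675 -40.76760993844164
cover c [ 464.44314135 -270.08992212]
```

To row units: -0.15 m / 0.75 = -0.2, 0.027 m / 0.75 = 0.036.

Request:
carry_out --targets '[{"tx": 0.0093, "ty": 0.0187, "tz": -0.0133, "wx": 0, "wy": 0, "wz": 0, "grip": 1}, {"tx": 0.018, "ty": 0.036, "tz": -0.0333, "wx": 0, "wy": 0, "wz": 0, "grip": 1}, {"tx": 0.018, "ty": 0.036, "tz": -0.0667, "wx": 0, "wy": 0, "wz": 0, "grip": 1}, {"tx": 0.018, "ty": 0.036, "tz": -0.1, "wx": 0, "wy": 0, "wz": 0, "grip": 1}, {"tx": 0.018, "ty": 0.036, "tz": -0.1333, "wx": 0, "wy": 0, "wz": 0, "grip": 1}, {"tx": 0.018, "ty": 0.036, "tz": -0.16, "wx": 0, "wy": 0, "wz": 0, "grip": 1}, {"tx": 0.018, "ty": 0.036, "tz": -0.184, "wx": 0, "wy": 0, "wz": 0, "grip": 1}, {"tx": 0.018, "ty": 0.036, "tz": -0.2, "wx": 0, "wy": 0, "wz": 0, "grip": 1}, {"tx": 0.018, "ty": 0.036, "tz": -0.2, "wx": 0, "wy": 0, "wz": 0, "grip": 1}, {"tx": 0.018, "ty": 0.036, "tz": -0.2, "wx": 0, "wy": 0, "wz": 0, "grip": 1}]'

```text
t: 2.75
position: [0.464, -0.2686, 0.0921]
eef_rot: [2.661, 1.669, 0.001]
wrist_force: [0.2, -0.6, 0.0]
opening: 0.996
finger_force: 0.0
```

Request:
carry_out --targets '[{"tx": 0, "ty": 0, "tz": 0, "wx": 0, "wy": 0, "wz": 0, "grip": -1}, {"tx": 0, "ty": 0, "tz": 0, "wx": 0, "wy": 0, "wz": 0, "grip": -1}, {"tx": 0, "ty": 0, "tz": 0, "wx": 0, "wy": 0, "wz": 0, "grip": -1}, {"tx": 0, "ty": 0, "tz": 0, "wx": 0, "wy": 0, "wz": 0, "grip": -1}, {"tx": 0, "ty": 0, "tz": 0, "wx": 0, "wy": 0, "wz": 0, "grip": -1}, {"tx": 0, "ty": 0, "tz": 0, "wx": 0, "wy": 0, "wz": 0, "grip": -1}, {"tx": 0, "ty": 0, "tz": 0, "wx": 0, "wy": 0, "wz": 0, "grip": -1}, {"tx": 0, "ty": 0, "tz": 0, "wx": 0, "wy": 0, "wz": 0, "grip": -1}, {"tx": 0, "ty": 0, "tz": 0, "wx": 0, "wy": 0, "wz": 0, "grip": -1}, {"tx": 0, "ty": 0, "tz": 0, "wx": 0, "wy": 0, "wz": 0, "grip": -1}]'

```text
t: 4.0
position: [0.4636, -0.2684, 0.0915]
eef_rot: [-2.661, -1.67, 0.0]
wrist_force: [-0.1, 0.7, -0.4]
opening: 0.311
finger_force: 30.0
```

To row units: 0.316 m / 0.75 = 0.4213, 0.092 m / 0.75 = 0.1227.

Request:
carry_out --targets '[{"tx": 0, "ty": 0, "tz": 0.0133, "wx": 0, "wy": 0, "wz": 0, "grip": -1}, {"tx": 0, "ty": 0, "tz": 0.04, "wx": 0, "wy": 0, "wz": 0, "grip": -1}, {"tx": 0.0053, "ty": 0.0107, "tz": 0.0733, "wx": 0, "wy": 0, "wz": 0, "grip": -1}, {"tx": 0.0267, "ty": 0.0507, "tz": 0.1, "wx": 0, "wy": 0, "wz": 0, "grip": -1}, {"tx": 0.056, "ty": 0.1067, "tz": 0.1067, "wx": 0, "wy": 0, "wz": 0, "grip": -1}, {"tx": 0.088, "ty": 0.1667, "tz": 0.1067, "wx": 0, "wy": 0, "wz": 0, "grip": -1}, {"tx": 0.1227, "ty": 0.2307, "tz": 0.1067, "wx": 0, "wy": 0, "wz": 0, "grip": -1}, {"tx": 0.1573, "ty": 0.296, "tz": 0.1067, "wx": 0, "wy": 0, "wz": 0, "grip": -1}, {"tx": 0.192, "ty": 0.3613, "tz": 0.1067, "wx": 0, "wy": 0, "wz": 0, "grip": -1}, {"tx": 0.224, "ty": 0.4213, "tz": 0.1067, "wx": 0, "wy": 0, "wz": 0, "grip": -1}]'

```text
t: 5.25
position: [0.6324, 0.0494, 0.1724]
eef_rot: [2.661, 1.67, 0.001]
wrist_force: [1.3, -0.9, 0.7]
opening: 0.313
finger_force: 30.0
```

To row units: -0.13 m / 0.75 = -0.1733, -0.125 m / 0.75 = -0.1667.

Request:
carry_out --targets '[{"tx": 0.024, "ty": 0.0467, "tz": 0, "wx": 0, "wy": 0, "wz": 0, "grip": -1}, {"tx": 0.044, "ty": 0.084, "tz": -0.0067, "wx": 0, "wy": 0, "wz": 0, "grip": -1}, {"tx": 0.054, "ty": 0.1033, "tz": -0.0267, "wx": 0, "wy": 0, "wz": 0, "grip": -1}, {"tx": 0.054, "ty": 0.1033, "tz": -0.06, "wx": 0, "wy": 0, "wz": 0, "grip": -1}, {"tx": 0.054, "ty": 0.1033, "tz": -0.0933, "wx": 0, "wy": 0, "wz": 0, "grip": -1}, {"tx": 0.054, "ty": 0.1033, "tz": -0.1267, "wx": 0, "wy": 0, "wz": 0, "grip": -1}, {"tx": 0.054, "ty": 0.1033, "tz": -0.1533, "wx": 0, "wy": 0, "wz": 0, "grip": -1}, {"tx": 0.054, "ty": 0.1033, "tz": -0.1667, "wx": 0, "wy": 0, "wz": 0, "grip": -1}, {"tx": 0.054, "ty": 0.1033, "tz": -0.1733, "wx": 0, "wy": 0, "wz": 0, "grip": -1}, {"tx": 0.054, "ty": 0.1033, "tz": -0.1733, "wx": 0, "wy": 0, "wz": 0, "grip": -1}]'

```text
t: 6.5
position: [0.6723, 0.1251, 0.0419]
eef_rot: [2.661, 1.67, 0.001]
wrist_force: [-0.0, 0.1, -0.2]
opening: 0.315
finger_force: 30.0
```

To row units: -0.0185 m / 0.75 = -0.0247, -0.017 m / 0.75 = -0.0227.

Request:
carry_out --targets '[{"tx": 0, "ty": 0, "tz": -0.0067, "wx": 0, "wy": 0, "wz": 0, "grip": -1}, {"tx": 0, "ty": 0, "tz": -0.0133, "wx": 0, "wy": 0, "wz": 0, "grip": -1}, {"tx": 0, "ty": 0, "tz": -0.0187, "wx": 0, "wy": 0, "wz": 0, "grip": -1}, {"tx": 0, "ty": 0, "tz": -0.0213, "wx": 0, "wy": 0, "wz": 0, "grip": -1}, {"tx": 0, "ty": 0, "tz": -0.0227, "wx": 0, "wy": 0, "wz": 0, "grip": -1}, {"tx": 0, "ty": 0, "tz": -0.0233, "wx": 0, "wy": 0, "wz": 0, "grip": -1}, {"tx": 0, "ty": 0, "tz": -0.024, "wx": 0, "wy": 0, "wz": 0, "grip": -1}, {"tx": 0, "ty": 0, "tz": -0.0247, "wx": 0, "wy": 0, "wz": 0, "grip": -1}, {"tx": 0, "ty": 0, "tz": -0.0247, "wx": 0, "wy": 0, "wz": 0, "grip": -1}, {"tx": 0, "ty": 0, "tz": -0.0247, "wx": 0, "wy": 0, "wz": 0, "grip": -1}]'

```text
t: 7.75
position: [0.6722, 0.1251, 0.0236]
eef_rot: [2.661, 1.669, 0.0]
wrist_force: [-2.9, -0.4, 5.9]
opening: 0.31
finger_force: 30.0
```

To row units: 0.15 m / 0.75 = 0.2, 0.1 m / 0.75 = 0.1333.

Request:
carry_out --targets '[{"tx": 0, "ty": 0, "tz": 0, "wx": 0, "wy": 0, "wz": 0, "grip": 1}, {"tx": 0, "ty": 0, "tz": 0, "wx": 0, "wy": 0, "wz": 0, "grip": 1}, {"tx": 0, "ty": 0, "tz": 0, "wx": 0, "wy": 0, "wz": 0, "grip": 1}, {"tx": 0, "ty": 0, "tz": 0, "wx": 0, "wy": 0, "wz": 0, "grip": 1}, {"tx": 0, "ty": 0, "tz": 0, "wx": 0, "wy": 0, "wz": 0, "grip": 1}, {"tx": 0, "ty": 0, "tz": 0.0133, "wx": 0, "wy": 0, "wz": 0, "grip": 1}, {"tx": 0, "ty": 0, "tz": 0.04, "wx": 0, "wy": 0, "wz": 0, "grip": 1}, {"tx": 0, "ty": 0, "tz": 0.08, "wx": 0, "wy": 0, "wz": 0, "grip": 1}, {"tx": 0, "ty": 0, "tz": 0.1333, "wx": 0, "wy": 0, "wz": 0, "grip": 1}, {"tx": 0, "ty": 0, "tz": 0.2, "wx": 0, "wy": 0, "wz": 0, "grip": 1}]'

```text
t: 9.0
position: [0.6717, 0.125, 0.1754]
eef_rot: [-2.661, -1.67, -0.0]
wrist_force: [-0.1, 0.4, 0.4]
opening: 0.996
finger_force: 0.0
```

To row units: -0.4185 m / 0.75 = -0.558, 0.04 m / 0.75 = 0.0533, -15 degrees / 180 = -0.0833.

Request:
carry_out --targets '[{"tx": -0.0373, "ty": -0.0693, "tz": 0.0133, "wx": 0, "wy": 0, "wz": -0.0111, "grip": 1}, {"tx": -0.0747, "ty": -0.1387, "tz": 0.0267, "wx": 0, "wy": 0, "wz": -0.0222, "grip": 1}, {"tx": -0.112, "ty": -0.208, "tz": 0.04, "wx": 0, "wy": 0, "wz": -0.0333, "grip": 1}, {"tx": -0.1493, "ty": -0.2773, "tz": 0.0533, "wx": 0, "wy": 0, "wz": -0.0444, "grip": 1}, {"tx": -0.1867, "ty": -0.3467, "tz": 0.0533, "wx": 0, "wy": 0, "wz": -0.0556, "grip": 1}, {"tx": -0.224, "ty": -0.416, "tz": 0.0533, "wx": 0, "wy": 0, "wz": -0.0667, "grip": 1}, {"tx": -0.2613, "ty": -0.4853, "tz": 0.0533, "wx": 0, "wy": 0, "wz": -0.0778, "grip": 1}, {"tx": -0.3033, "ty": -0.558, "tz": 0.0533, "wx": 0, "wy": 0, "wz": -0.0833, "grip": 1}, {"tx": -0.3033, "ty": -0.558, "tz": 0.0533, "wx": 0, "wy": 0, "wz": -0.0833, "grip": 1}, {"tx": -0.3033, "ty": -0.558, "tz": 0.0533, "wx": 0, "wy": 0, "wz": -0.0833, "grip": 1}]'

```text
t: 10.25
position: [0.4451, -0.293, 0.2143]
eef_rot: [2.855, 1.308, 0.002]
wrist_force: [1.0, -0.1, 0.6]
opening: 0.999
finger_force: 0.0
```

Run:
```python
from h import *
s=snap('wrist','wrist3'); sc=snap('scene','scene3'); st=bot.read_state(); print(st['t'],st['position'],st['eef_rot'])
u,v=map(int,proj(s,[.464,-.27,.071])); print(u,v)
a=s['color'][v-50:v+50,u-60:u+60,::-1]; b=sc['color'][220:260,327:375,::-1]
R=lambda x:cv2.resize(x,(400,333),interpolation=cv2.INTER_CUBIC)
cv2.imwrite('pics/crop4.png',np.hstack([cv2.resize(a,(400,333),interpolation=cv2.INTER_CUBIC),R(b)]))
```

```text
10.35 [ 0.44563546 -0.29196481  0.21381602] [2.85421966e+00 1.31142044e+00 1.46178855e-03]
277 171
```

View pics/crop4.png

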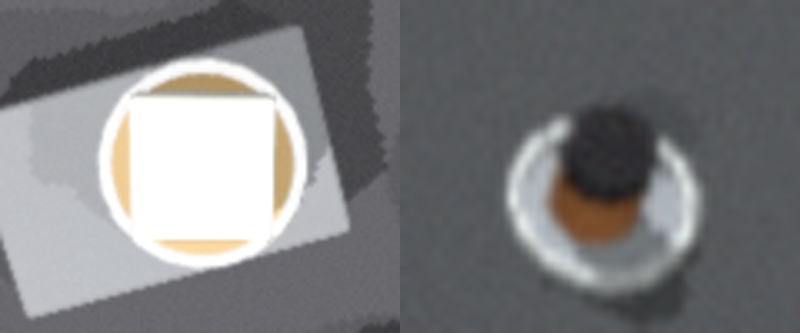

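The vial stands upright in the small round tray. The cover box is square to the gripper, centred at wrist pixel ≈(277,171), which matches (0.464, -0.270).

To row units: -0.1465 m / 0.75 = -0.1953, 0.023 m / 0.75 = 0.0307.

Request:
carry_out --targets '[{"tx": 0.0133, "ty": 0.016, "tz": -0.0267, "wx": 0, "wy": 0, "wz": 0, "grip": 1}, {"tx": 0.026, "ty": 0.0307, "tz": -0.0667, "wx": 0, "wy": 0, "wz": 0, "grip": 1}, {"tx": 0.026, "ty": 0.0307, "tz": -0.1133, "wx": 0, "wy": 0, "wz": 0, "grip": 1}, {"tx": 0.026, "ty": 0.0307, "tz": -0.1533, "wx": 0, "wy": 0, "wz": 0, "grip": 1}, {"tx": 0.026, "ty": 0.0307, "tz": -0.1813, "wx": 0, "wy": 0, "wz": 0, "grip": 1}, {"tx": 0.026, "ty": 0.0307, "tz": -0.1953, "wx": 0, "wy": 0, "wz": 0, "grip": 1}, {"tx": 0.026, "ty": 0.0307, "tz": -0.1953, "wx": 0, "wy": 0, "wz": 0, "grip": 1}, {"tx": 0.026, "ty": 0.0307, "tz": -0.1953, "wx": 0, "wy": 0, "wz": 0, "grip": -1}, {"tx": 0.026, "ty": 0.0307, "tz": -0.1953, "wx": 0, "wy": 0, "wz": 0, "grip": -1}, {"tx": 0.026, "ty": 0.0307, "tz": -0.1953, "wx": 0, "wy": 0, "wz": 0, "grip": -1}]'

```text
t: 11.6
position: [0.4644, -0.2706, 0.0671]
eef_rot: [2.856, 1.307, 0.001]
wrist_force: [-0.2, -1.0, -1.0]
opening: 0.747
finger_force: 0.0
```

To row units: 0.085 m / 0.75 = 0.1133, 0.06 m / 0.75 = 0.08, 3 degrees / 180 = 0.0167.

Request:
carry_out --targets '[{"tx": 0, "ty": 0, "tz": 0, "wx": 0, "wy": 0, "wz": 0, "grip": -1}, {"tx": 0, "ty": 0, "tz": 0, "wx": 0, "wy": 0, "wz": 0, "grip": -1}, {"tx": 0, "ty": 0, "tz": 0, "wx": 0, "wy": 0, "wz": 0, "grip": -1}, {"tx": 0, "ty": 0, "tz": 0, "wx": 0, "wy": 0, "wz": 0, "grip": -1}, {"tx": 0, "ty": 0, "tz": 0, "wx": 0, "wy": 0, "wz": 0, "grip": -1}, {"tx": 0, "ty": 0, "tz": 0, "wx": 0, "wy": 0, "wz": 0, "grip": -1}, {"tx": 0, "ty": 0, "tz": 0.0133, "wx": 0, "wy": 0, "wz": 0, "grip": -1}, {"tx": 0, "ty": 0, "tz": 0.04, "wx": 0, "wy": 0, "wz": 0, "grip": -1}, {"tx": 0.0027, "ty": 0.0133, "tz": 0.08, "wx": 0, "wy": 0, "wz": 0, "grip": -1}, {"tx": 0.008, "ty": 0.044, "tz": 0.1133, "wx": 0, "wy": 0, "wz": 0.0167, "grip": -1}]'

```text
t: 12.85
position: [0.4701, -0.238, 0.1532]
eef_rot: [2.821, 1.381, 0.001]
wrist_force: [0.4, 0.3, -0.4]
opening: 0.433
finger_force: 30.0
```

To row units: 0.508 m / 0.75 = 0.6773, 0.461 m / 0.75 = 0.6147, 43 degrees / 180 = 0.2389.

Request:
carry_out --targets '[{"tx": 0.008, "ty": 0.0533, "tz": 0.02, "wx": 0, "wy": 0, "wz": 0.0222, "grip": -1}, {"tx": 0.016, "ty": 0.12, "tz": 0.0267, "wx": 0, "wy": 0, "wz": 0.05, "grip": -1}, {"tx": 0.024, "ty": 0.1907, "tz": 0.0267, "wx": 0, "wy": 0, "wz": 0.0778, "grip": -1}, {"tx": 0.0267, "ty": 0.2613, "tz": 0.0267, "wx": 0, "wy": 0, "wz": 0.1056, "grip": -1}, {"tx": 0.0267, "ty": 0.332, "tz": 0.0267, "wx": 0, "wy": 0, "wz": 0.1333, "grip": -1}, {"tx": 0.0187, "ty": 0.4027, "tz": 0.0267, "wx": 0, "wy": 0, "wz": 0.1611, "grip": -1}, {"tx": 0.0027, "ty": 0.4733, "tz": 0.0267, "wx": 0, "wy": 0, "wz": 0.1889, "grip": -1}, {"tx": -0.016, "ty": 0.544, "tz": 0.0267, "wx": 0, "wy": 0, "wz": 0.2111, "grip": -1}, {"tx": -0.0347, "ty": 0.6147, "tz": 0.0267, "wx": 0, "wy": 0, "wz": 0.2278, "grip": -1}, {"tx": -0.0533, "ty": 0.6773, "tz": 0.0267, "wx": 0, "wy": 0, "wz": 0.2389, "grip": -1}]'

```text
t: 14.1
position: [0.4277, 0.2738, 0.1718]
eef_rot: [2.112, 2.325, 0.0]
wrist_force: [0.3, 0.3, -0.1]
opening: 0.434
finger_force: 30.0
```

To row units: -0.145 m / 0.75 = -0.1933, 0.042 m / 0.75 = 0.056.

Request:
carry_out --targets '[{"tx": -0.0067, "ty": 0.0373, "tz": 0, "wx": 0, "wy": 0, "wz": 0, "grip": -1}, {"tx": -0.0113, "ty": 0.056, "tz": -0.0133, "wx": 0, "wy": 0, "wz": 0, "grip": -1}, {"tx": -0.0113, "ty": 0.056, "tz": -0.0467, "wx": 0, "wy": 0, "wz": 0, "grip": -1}, {"tx": -0.0113, "ty": 0.056, "tz": -0.0867, "wx": 0, "wy": 0, "wz": 0, "grip": -1}, {"tx": -0.0113, "ty": 0.056, "tz": -0.1267, "wx": 0, "wy": 0, "wz": 0, "grip": -1}, {"tx": -0.0113, "ty": 0.056, "tz": -0.16, "wx": 0, "wy": 0, "wz": 0, "grip": -1}, {"tx": -0.0113, "ty": 0.056, "tz": -0.1773, "wx": 0, "wy": 0, "wz": 0, "grip": -1}, {"tx": -0.0113, "ty": 0.056, "tz": -0.188, "wx": 0, "wy": 0, "wz": 0, "grip": -1}, {"tx": -0.0113, "ty": 0.056, "tz": -0.1933, "wx": 0, "wy": 0, "wz": 0, "grip": -1}, {"tx": -0.0113, "ty": 0.056, "tz": -0.1933, "wx": 0, "wy": 0, "wz": 0, "grip": -1}]'

```text
t: 15.35
position: [0.4217, 0.3128, 0.0269]
eef_rot: [2.118, 2.32, 0.001]
wrist_force: [-1.3, -0.1, -0.1]
opening: 0.437
finger_force: 30.0
```

Request:
carry_out --targets '[{"tx": 0, "ty": 0, "tz": -0.0013, "wx": 0, "wy": 0, "wz": 0, "grip": -1}, {"tx": 0, "ty": 0, "tz": -0.0027, "wx": 0, "wy": 0, "wz": 0, "grip": -1}, {"tx": 0, "ty": 0, "tz": -0.0033, "wx": 0, "wy": 0, "wz": 0, "grip": -1}, {"tx": 0, "ty": 0, "tz": -0.004, "wx": 0, "wy": 0, "wz": 0, "grip": -1}, {"tx": 0, "ty": 0, "tz": -0.0047, "wx": 0, "wy": 0, "wz": 0, "grip": -1}, {"tx": 0, "ty": 0, "tz": -0.0047, "wx": 0, "wy": 0, "wz": 0, "grip": -1}, {"tx": 0, "ty": 0, "tz": -0.0053, "wx": 0, "wy": 0, "wz": 0, "grip": -1}, {"tx": 0, "ty": 0, "tz": -0.0053, "wx": 0, "wy": 0, "wz": 0, "grip": -1}, {"tx": 0, "ty": 0, "tz": -0.0053, "wx": 0, "wy": 0, "wz": 0, "grip": -1}, {"tx": 0, "ty": 0, "tz": -0.0053, "wx": 0, "wy": 0, "wz": 0, "grip": -1}]'

```text
t: 16.6
position: [0.4216, 0.3126, 0.0226]
eef_rot: [-2.118, -2.32, 0.0]
wrist_force: [-0.4, 0.0, 0.8]
opening: 0.434
finger_force: 30.0
```

To row units: -0.0009 m / 0.75 = -0.0012, -0.0005 m / 0.75 = -0.0007.

Request:
carry_out --targets '[{"tx": 0, "ty": 0, "tz": -0.0004, "wx": 0, "wy": 0, "wz": 0, "grip": -1}, {"tx": 0, "ty": 0, "tz": -0.0007, "wx": 0, "wy": 0, "wz": 0, "grip": -1}, {"tx": 0, "ty": 0, "tz": -0.0009, "wx": 0, "wy": 0, "wz": 0, "grip": -1}, {"tx": 0, "ty": 0, "tz": -0.0012, "wx": 0, "wy": 0, "wz": 0, "grip": -1}, {"tx": 0, "ty": 0, "tz": -0.0012, "wx": 0, "wy": 0, "wz": 0, "grip": -1}, {"tx": 0, "ty": 0, "tz": -0.0012, "wx": 0, "wy": 0, "wz": 0, "grip": -1}, {"tx": 0, "ty": 0, "tz": -0.0012, "wx": 0, "wy": 0, "wz": 0, "grip": -1}, {"tx": 0, "ty": 0, "tz": -0.0012, "wx": 0, "wy": 0, "wz": 0, "grip": -1}, {"tx": 0, "ty": 0, "tz": -0.0012, "wx": 0, "wy": 0, "wz": 0, "grip": -1}, {"tx": 0, "ty": 0, "tz": -0.0012, "wx": 0, "wy": 0, "wz": 0, "grip": -1}]'

```text
t: 17.85
position: [0.4216, 0.3126, 0.0225]
eef_rot: [2.118, 2.32, -0.0]
wrist_force: [-3.4, -4.0, 14.0]
opening: 0.432
finger_force: 30.0
```

To row units: 0.15 m / 0.75 = 0.2, 0.11 m / 0.75 = 0.1467.

Request:
carry_out --targets '[{"tx": 0, "ty": 0, "tz": 0.0008, "wx": 0, "wy": 0, "wz": 0, "grip": -1}, {"tx": 0, "ty": 0, "tz": 0.0008, "wx": 0, "wy": 0, "wz": 0, "grip": 1}, {"tx": 0, "ty": 0, "tz": 0.0008, "wx": 0, "wy": 0, "wz": 0, "grip": 1}, {"tx": 0, "ty": 0, "tz": 0.0008, "wx": 0, "wy": 0, "wz": 0, "grip": 1}, {"tx": 0, "ty": 0, "tz": 0.0008, "wx": 0, "wy": 0, "wz": 0, "grip": 1}, {"tx": 0, "ty": 0, "tz": 0.0133, "wx": 0, "wy": 0, "wz": 0, "grip": 1}, {"tx": 0, "ty": 0, "tz": 0.0467, "wx": 0, "wy": 0, "wz": 0, "grip": 1}, {"tx": 0, "ty": 0, "tz": 0.0933, "wx": 0, "wy": 0, "wz": 0, "grip": 1}, {"tx": 0, "ty": 0, "tz": 0.1467, "wx": 0, "wy": 0, "wz": 0, "grip": 1}, {"tx": 0.0133, "ty": -0.0533, "tz": 0.2, "wx": 0, "wy": 0, "wz": 0, "grip": 1}]'

```text
t: 19.1
position: [0.4305, 0.275, 0.1738]
eef_rot: [-2.111, -2.325, -0.003]
wrist_force: [1.6, -0.9, 0.4]
opening: 1.002
finger_force: 0.0
```

To row units: -0.552 m / 0.75 = -0.736, -0.497 m / 0.75 = -0.6627, -30.5 degrees / 180 = -0.1694.

Request:
carry_out --targets '[{"tx": 0.0133, "ty": -0.06, "tz": 0.0133, "wx": 0, "wy": 0, "wz": -0.0167, "grip": 1}, {"tx": 0.0267, "ty": -0.1267, "tz": 0.0267, "wx": 0, "wy": 0, "wz": -0.0333, "grip": 1}, {"tx": 0.04, "ty": -0.2, "tz": 0.04, "wx": 0, "wy": 0, "wz": -0.05, "grip": 1}, {"tx": 0.0467, "ty": -0.276, "tz": 0.0533, "wx": 0, "wy": 0, "wz": -0.0667, "grip": 1}, {"tx": 0.0507, "ty": -0.3533, "tz": 0.0533, "wx": 0, "wy": 0, "wz": -0.0833, "grip": 1}, {"tx": 0.0507, "ty": -0.4307, "tz": 0.0533, "wx": 0, "wy": 0, "wz": -0.1, "grip": 1}, {"tx": 0.048, "ty": -0.508, "tz": 0.0533, "wx": 0, "wy": 0, "wz": -0.1167, "grip": 1}, {"tx": 0.0427, "ty": -0.5853, "tz": 0.0533, "wx": 0, "wy": 0, "wz": -0.1333, "grip": 1}, {"tx": 0.0347, "ty": -0.6627, "tz": 0.0533, "wx": 0, "wy": 0, "wz": -0.15, "grip": 1}, {"tx": 0.0247, "ty": -0.736, "tz": 0.0533, "wx": 0, "wy": 0, "wz": -0.1694, "grip": 1}]'

```text
t: 20.35
position: [0.4498, -0.2812, 0.2125]
eef_rot: [2.654, 1.679, 0.001]
wrist_force: [1.7, -0.0, -1.2]
opening: 0.999
finger_force: 0.0
```

Run:
```python
from h import *
s=snap('wrist','wrist4'); sc=snap('scene','scene4'); st=bot.read_state(); print(st['t'],st['position'],st['eef_rot'])
u,v=map(int,proj(s,[.463,-.271,.04])); print(u,v)
a=s['color'][v-60:v+60,u-72:u+72,::-1]; b=sc['color'][130:170,344:392,::-1]
R=lambda x:cv2.resize(x,(400,333),interpolation=cv2.INTER_CUBIC)
cv2.imwrite('pics/crop5.png',np.hstack([R(a),R(b)]))
```

```text
20.45 [ 0.44775507 -0.28583029  0.21186208] [ 2.66115136e+00  1.66741908e+00 -2.05747088e-03]
285 183
```

View pics/crop5.png

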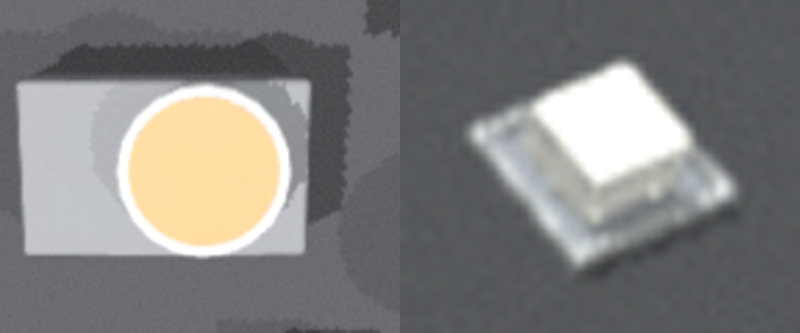

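The cover box sits flat in the square tray, inside the rim. The dish ring is centred at crop (204,170) on the slide box.

Run:
```python
from h import *
s=dict(np.load('wrist4.npz'))
k=400/144
def P(u,v,z): return (onz(s,213+u/k-.3,123+v/k-.3,z)[:2]*1000).round(1)
print('dish',P(204.5,170,.047))
c=[P(*q,.032) for q in[(18,82),(310,80),(303,254),(26,255)]];print('slide',np.mean(c,0),np.degrees(np.arctan2(*(c[1]-c[0])[::-1])),np.degrees(np.arctan2(*(c[2]-c[3])[::-1])))
```

```text
dish [ 463.7 -270.7]
slide [ 450.025 -266.95 ] -25.010118524896033 -25.17709900009317
```

To row units: -0.1605 m / 0.75 = -0.214, 0.0135 m / 0.75 = 0.018.

Request:
carry_out --targets '[{"tx": 0.018, "ty": 0.0107, "tz": -0.0267, "wx": 0, "wy": 0, "wz": 0, "grip": 1}, {"tx": 0.018, "ty": 0.0107, "tz": -0.0667, "wx": 0, "wy": 0, "wz": 0, "grip": 1}, {"tx": 0.018, "ty": 0.0107, "tz": -0.1133, "wx": 0, "wy": 0, "wz": 0, "grip": 1}, {"tx": 0.018, "ty": 0.0107, "tz": -0.16, "wx": 0, "wy": 0, "wz": 0, "grip": 1}, {"tx": 0.018, "ty": 0.0107, "tz": -0.1933, "wx": 0, "wy": 0, "wz": 0, "grip": 1}, {"tx": 0.018, "ty": 0.0107, "tz": -0.208, "wx": 0, "wy": 0, "wz": 0, "grip": 1}, {"tx": 0.018, "ty": 0.0107, "tz": -0.214, "wx": 0, "wy": 0, "wz": 0, "grip": 1}, {"tx": 0.018, "ty": 0.0107, "tz": -0.214, "wx": 0, "wy": 0, "wz": 0, "grip": 1}, {"tx": 0.018, "ty": 0.0107, "tz": -0.214, "wx": 0, "wy": 0, "wz": 0, "grip": 1}, {"tx": 0.018, "ty": 0.0107, "tz": -0.214, "wx": 0, "wy": 0, "wz": 0, "grip": -1}]'

```text
t: 21.7
position: [0.464, -0.2717, 0.0518]
eef_rot: [2.653, 1.68, 0.001]
wrist_force: [-0.3, -0.3, 0.5]
opening: 0.953
finger_force: 0.0
```

To row units: 0.06 m / 0.75 = 0.08, 0.035 m / 0.75 = 0.0467.

Request:
carry_out --targets '[{"tx": 0, "ty": 0, "tz": 0, "wx": 0, "wy": 0, "wz": 0, "grip": -1}, {"tx": 0, "ty": 0, "tz": 0, "wx": 0, "wy": 0, "wz": 0, "grip": -1}, {"tx": 0, "ty": 0, "tz": 0, "wx": 0, "wy": 0, "wz": 0, "grip": -1}, {"tx": 0, "ty": 0, "tz": 0, "wx": 0, "wy": 0, "wz": 0, "grip": -1}, {"tx": 0, "ty": 0, "tz": 0, "wx": 0, "wy": 0, "wz": 0, "grip": -1}, {"tx": 0, "ty": 0, "tz": 0, "wx": 0, "wy": 0, "wz": 0, "grip": -1}, {"tx": 0, "ty": 0, "tz": 0.0067, "wx": 0, "wy": 0, "wz": 0, "grip": -1}, {"tx": 0, "ty": 0, "tz": 0.02, "wx": 0, "wy": 0, "wz": 0, "grip": -1}, {"tx": 0, "ty": 0, "tz": 0.0467, "wx": 0, "wy": 0, "wz": 0, "grip": -1}, {"tx": 0, "ty": 0, "tz": 0.08, "wx": 0, "wy": 0, "wz": 0, "grip": -1}]'

```text
t: 22.95
position: [0.4634, -0.2712, 0.112]
eef_rot: [-2.653, -1.681, 0.0]
wrist_force: [0.9, -0.4, -0.9]
opening: 0.679
finger_force: 30.0
```

To row units: 0.176 m / 0.75 = 0.2347, 0.136 m / 0.75 = 0.1813.

Request:
carry_out --targets '[{"tx": 0.016, "ty": 0.012, "tz": 0.02, "wx": 0, "wy": 0, "wz": 0, "grip": -1}, {"tx": 0.048, "ty": 0.0373, "tz": 0.0267, "wx": 0, "wy": 0, "wz": 0, "grip": -1}, {"tx": 0.088, "ty": 0.068, "tz": 0.0267, "wx": 0, "wy": 0, "wz": 0, "grip": -1}, {"tx": 0.1307, "ty": 0.1013, "tz": 0.0267, "wx": 0, "wy": 0, "wz": 0, "grip": -1}, {"tx": 0.1733, "ty": 0.1333, "tz": 0.0267, "wx": 0, "wy": 0, "wz": 0, "grip": -1}, {"tx": 0.208, "ty": 0.16, "tz": 0.0267, "wx": 0, "wy": 0, "wz": 0, "grip": -1}, {"tx": 0.2267, "ty": 0.176, "tz": 0.02, "wx": 0, "wy": 0, "wz": 0, "grip": -1}, {"tx": 0.2347, "ty": 0.1813, "tz": 0, "wx": 0, "wy": 0, "wz": 0, "grip": -1}, {"tx": 0.2347, "ty": 0.1813, "tz": -0.0267, "wx": 0, "wy": 0, "wz": 0, "grip": -1}, {"tx": 0.2347, "ty": 0.1813, "tz": -0.0533, "wx": 0, "wy": 0, "wz": 0, "grip": -1}]'

```text
t: 24.2
position: [0.6383, -0.1367, 0.0691]
eef_rot: [-2.655, -1.679, 0.003]
wrist_force: [-0.7, -0.6, -0.8]
opening: 0.677
finger_force: 30.0
```

To row units: -0.049 m / 0.75 = -0.0653, -0.0485 m / 0.75 = -0.0647.

Request:
carry_out --targets '[{"tx": 0, "ty": 0, "tz": -0.024, "wx": 0, "wy": 0, "wz": 0, "grip": -1}, {"tx": 0, "ty": 0, "tz": -0.0427, "wx": 0, "wy": 0, "wz": 0, "grip": -1}, {"tx": 0, "ty": 0, "tz": -0.0533, "wx": 0, "wy": 0, "wz": 0, "grip": -1}, {"tx": 0, "ty": 0, "tz": -0.0587, "wx": 0, "wy": 0, "wz": 0, "grip": -1}, {"tx": 0, "ty": 0, "tz": -0.062, "wx": 0, "wy": 0, "wz": 0, "grip": -1}, {"tx": 0, "ty": 0, "tz": -0.064, "wx": 0, "wy": 0, "wz": 0, "grip": -1}, {"tx": 0, "ty": 0, "tz": -0.0647, "wx": 0, "wy": 0, "wz": 0, "grip": -1}, {"tx": 0, "ty": 0, "tz": -0.0653, "wx": 0, "wy": 0, "wz": 0, "grip": -1}, {"tx": 0, "ty": 0, "tz": -0.0653, "wx": 0, "wy": 0, "wz": 0, "grip": -1}, {"tx": 0, "ty": 0, "tz": -0.0653, "wx": 0, "wy": 0, "wz": 0, "grip": -1}]'

```text
t: 25.45
position: [0.6397, -0.1355, 0.0223]
eef_rot: [2.654, 1.681, 0.0]
wrist_force: [-0.2, -0.4, 0.3]
opening: 0.678
finger_force: 30.0
```

To row units: -0.0005 m / 0.75 = -0.0007, -0.0004 m / 0.75 = -0.0005.

Request:
carry_out --targets '[{"tx": 0, "ty": 0, "tz": -0.0003, "wx": 0, "wy": 0, "wz": 0, "grip": -1}, {"tx": 0, "ty": 0, "tz": -0.0004, "wx": 0, "wy": 0, "wz": 0, "grip": -1}, {"tx": 0, "ty": 0, "tz": -0.0005, "wx": 0, "wy": 0, "wz": 0, "grip": -1}, {"tx": 0, "ty": 0, "tz": -0.0007, "wx": 0, "wy": 0, "wz": 0, "grip": -1}, {"tx": 0, "ty": 0, "tz": -0.0007, "wx": 0, "wy": 0, "wz": 0, "grip": -1}, {"tx": 0, "ty": 0, "tz": -0.0007, "wx": 0, "wy": 0, "wz": 0, "grip": -1}, {"tx": 0, "ty": 0, "tz": -0.0007, "wx": 0, "wy": 0, "wz": 0, "grip": -1}, {"tx": 0, "ty": 0, "tz": -0.0007, "wx": 0, "wy": 0, "wz": 0, "grip": -1}, {"tx": 0, "ty": 0, "tz": -0.0007, "wx": 0, "wy": 0, "wz": 0, "grip": -1}, {"tx": 0, "ty": 0, "tz": -0.0007, "wx": 0, "wy": 0, "wz": 0, "grip": -1}]'

```text
t: 26.7
position: [0.6397, -0.1354, 0.0222]
eef_rot: [2.654, 1.681, 0.0]
wrist_force: [-3.8, 0.9, 7.0]
opening: 0.676
finger_force: 30.0
```

To row units: 0.15 m / 0.75 = 0.2, 0.105 m / 0.75 = 0.14.

Request:
carry_out --targets '[{"tx": 0, "ty": 0, "tz": 0.0004, "wx": 0, "wy": 0, "wz": 0, "grip": -1}, {"tx": 0, "ty": 0, "tz": 0.0004, "wx": 0, "wy": 0, "wz": 0, "grip": 1}, {"tx": 0, "ty": 0, "tz": 0.0004, "wx": 0, "wy": 0, "wz": 0, "grip": 1}, {"tx": 0, "ty": 0, "tz": 0.0004, "wx": 0, "wy": 0, "wz": 0, "grip": 1}, {"tx": 0, "ty": 0, "tz": 0.0004, "wx": 0, "wy": 0, "wz": 0, "grip": 1}, {"tx": 0, "ty": 0, "tz": 0.0107, "wx": 0, "wy": 0, "wz": 0, "grip": 1}, {"tx": 0, "ty": 0, "tz": 0.04, "wx": 0, "wy": 0, "wz": 0, "grip": 1}, {"tx": 0, "ty": 0, "tz": 0.0867, "wx": 0, "wy": 0, "wz": 0, "grip": 1}, {"tx": 0, "ty": 0, "tz": 0.14, "wx": 0, "wy": 0, "wz": 0, "grip": 1}, {"tx": 0, "ty": 0, "tz": 0.2, "wx": 0, "wy": 0, "wz": 0, "grip": 1}]'

```text
t: 27.95
position: [0.6395, -0.1353, 0.1746]
eef_rot: [2.653, 1.681, 0.001]
wrist_force: [0.7, -0.1, -2.0]
opening: 0.997
finger_force: 0.0
```

To row units: -0.1895 m / 0.75 = -0.2527, -0.18 m / 0.75 = -0.24, 90 degrees / 180 = 0.5.

Request:
carry_out --targets '[{"tx": -0.0267, "ty": -0.0187, "tz": 0.0267, "wx": 0, "wy": 0, "wz": 0.05, "grip": 1}, {"tx": -0.0533, "ty": -0.0373, "tz": 0.04, "wx": 0, "wy": 0, "wz": 0.1, "grip": 1}, {"tx": -0.08, "ty": -0.056, "tz": 0.04, "wx": 0, "wy": 0, "wz": 0.15, "grip": 1}, {"tx": -0.1067, "ty": -0.0747, "tz": 0.04, "wx": 0, "wy": 0, "wz": 0.2, "grip": 1}, {"tx": -0.1333, "ty": -0.0933, "tz": 0.04, "wx": 0, "wy": 0, "wz": 0.25, "grip": 1}, {"tx": -0.16, "ty": -0.112, "tz": 0.04, "wx": 0, "wy": 0, "wz": 0.3, "grip": 1}, {"tx": -0.1867, "ty": -0.1307, "tz": 0.04, "wx": 0, "wy": 0, "wz": 0.35, "grip": 1}, {"tx": -0.2133, "ty": -0.1493, "tz": 0.04, "wx": 0, "wy": 0, "wz": 0.4, "grip": 1}, {"tx": -0.24, "ty": -0.1653, "tz": 0.04, "wx": 0, "wy": 0, "wz": 0.45, "grip": 1}, {"tx": -0.2527, "ty": -0.176, "tz": 0.04, "wx": 0, "wy": 0, "wz": 0.5, "grip": 1}]'

```text
t: 29.2
position: [0.4493, -0.2682, 0.2035]
eef_rot: [0.681, 3.065, -0.002]
wrist_force: [-0.1, 0.8, -0.8]
opening: 1.0
finger_force: 0.0
```

Run:
```python
from h import *
s=snap('wrist','wrist5'); sc=snap('scene','scene5'); st=bot.read_state(); print(st['t'],st['position'],st['eef_rot'],np.round(st['q'],2))
u,v=map(int,proj(s,[.45,-.267,.032])); print(u,v)
a=s['color'][v-60:v+60,u-72:u+72,::-1]; b=sc['color'][240:300,211:283,::-1]
R=lambda x:cv2.resize(x,(400,333),interpolation=cv2.INTER_CUBIC)
cv2.imwrite('pics/crop6.png',np.hstack([R(a),R(b)]))
```

```text
29.3 [ 0.44935689 -0.26863071  0.20327319] [ 6.87400022e-01  3.06407444e+00 -2.64635968e-03] [ 0.94  0.13 -0.52  1.79  0.07  1.23  1.52]
278 198
```

View pics/crop6.png

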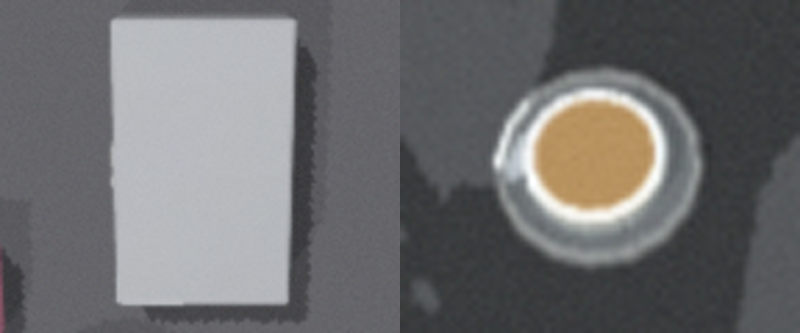

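The dish is in the big round tray, inside the rim. The slide box is square to the gripper and centred at crop ≈(203,162).

To row units: -0.182 m / 0.75 = -0.2427, -0.02 m / 0.75 = -0.0267.

Request:
carry_out --targets '[{"tx": 0, "ty": 0, "tz": -0.0267, "wx": 0, "wy": 0, "wz": 0, "grip": 1}, {"tx": 0, "ty": 0, "tz": -0.0733, "wx": 0, "wy": 0, "wz": 0, "grip": 1}, {"tx": 0, "ty": 0, "tz": -0.1267, "wx": 0, "wy": 0, "wz": 0, "grip": 1}, {"tx": 0, "ty": 0, "tz": -0.1733, "wx": 0, "wy": 0, "wz": 0, "grip": 1}, {"tx": 0, "ty": 0, "tz": -0.2133, "wx": 0, "wy": 0, "wz": 0, "grip": 1}, {"tx": 0, "ty": 0, "tz": -0.2333, "wx": 0, "wy": 0, "wz": 0, "grip": 1}, {"tx": 0, "ty": 0, "tz": -0.2427, "wx": 0, "wy": 0, "wz": 0, "grip": 1}, {"tx": 0, "ty": 0, "tz": -0.2427, "wx": 0, "wy": 0, "wz": 0, "grip": 1}, {"tx": 0, "ty": 0, "tz": -0.2427, "wx": 0, "wy": 0, "wz": 0, "grip": 1}, {"tx": 0, "ty": 0, "tz": -0.2427, "wx": 0, "wy": 0, "wz": 0, "grip": -1}]'

```text
t: 30.55
position: [0.4505, -0.2678, 0.0204]
eef_rot: [0.688, 3.064, -0.001]
wrist_force: [-0.8, 0.4, -0.9]
opening: 0.951
finger_force: 0.0
```

To row units: 0.075 m / 0.75 = 0.1, 0.045 m / 0.75 = 0.06.

Request:
carry_out --targets '[{"tx": 0, "ty": 0, "tz": 0, "wx": 0, "wy": 0, "wz": 0, "grip": -1}, {"tx": 0, "ty": 0, "tz": 0, "wx": 0, "wy": 0, "wz": 0, "grip": -1}, {"tx": 0, "ty": 0, "tz": 0, "wx": 0, "wy": 0, "wz": 0, "grip": -1}, {"tx": 0, "ty": 0, "tz": 0, "wx": 0, "wy": 0, "wz": 0, "grip": -1}, {"tx": 0, "ty": 0, "tz": 0, "wx": 0, "wy": 0, "wz": 0, "grip": -1}, {"tx": 0, "ty": 0, "tz": 0, "wx": 0, "wy": 0, "wz": 0, "grip": -1}, {"tx": 0, "ty": 0, "tz": 0.0067, "wx": 0, "wy": 0, "wz": 0, "grip": -1}, {"tx": 0, "ty": 0, "tz": 0.0267, "wx": 0, "wy": 0, "wz": 0, "grip": -1}, {"tx": 0, "ty": 0, "tz": 0.06, "wx": 0, "wy": 0, "wz": 0, "grip": -1}, {"tx": 0, "ty": 0, "tz": 0.1, "wx": 0, "wy": 0, "wz": 0, "grip": -1}]'

```text
t: 31.8
position: [0.4499, -0.2672, 0.0959]
eef_rot: [-0.687, -3.065, -0.001]
wrist_force: [0.5, -0.2, -2.0]
opening: 0.729
finger_force: 30.0
```

To row units: 0.271 m / 0.75 = 0.3613, 0.0247 m / 0.75 = 0.0329, 33.3 degrees / 180 = 0.185.

Request:
carry_out --targets '[{"tx": 0.0027, "ty": 0.02, "tz": 0.02, "wx": 0, "wy": 0, "wz": 0.0083, "grip": -1}, {"tx": 0.0067, "ty": 0.06, "tz": 0.0267, "wx": 0, "wy": 0, "wz": 0.0278, "grip": -1}, {"tx": 0.0107, "ty": 0.1133, "tz": 0.0267, "wx": 0, "wy": 0, "wz": 0.0556, "grip": -1}, {"tx": 0.016, "ty": 0.1733, "tz": 0.0267, "wx": 0, "wy": 0, "wz": 0.0889, "grip": -1}, {"tx": 0.0213, "ty": 0.2333, "tz": 0.0267, "wx": 0, "wy": 0, "wz": 0.1222, "grip": -1}, {"tx": 0.0267, "ty": 0.2867, "tz": 0.0267, "wx": 0, "wy": 0, "wz": 0.15, "grip": -1}, {"tx": 0.0307, "ty": 0.3307, "tz": 0.0267, "wx": 0, "wy": 0, "wz": 0.1722, "grip": -1}, {"tx": 0.0329, "ty": 0.3533, "tz": 0.02, "wx": 0, "wy": 0, "wz": 0.1833, "grip": -1}, {"tx": 0.0329, "ty": 0.3613, "tz": 0, "wx": 0, "wy": 0, "wz": 0.185, "grip": -1}, {"tx": 0.0329, "ty": 0.3613, "tz": -0.0267, "wx": 0, "wy": 0, "wz": 0.185, "grip": -1}]'

```text
t: 33.05
position: [0.4743, 0.0033, 0.0732]
eef_rot: [0.219, -3.133, 0.001]
wrist_force: [-0.5, -1.1, -2.2]
opening: 0.737
finger_force: 30.0
```

To row units: -0.0515 m / 0.75 = -0.0687, -0.051 m / 0.75 = -0.068.

Request:
carry_out --targets '[{"tx": 0, "ty": 0, "tz": -0.02, "wx": 0, "wy": 0, "wz": 0, "grip": -1}, {"tx": 0, "ty": 0, "tz": -0.0387, "wx": 0, "wy": 0, "wz": 0, "grip": -1}, {"tx": 0, "ty": 0, "tz": -0.052, "wx": 0, "wy": 0, "wz": 0, "grip": -1}, {"tx": 0, "ty": 0, "tz": -0.06, "wx": 0, "wy": 0, "wz": 0, "grip": -1}, {"tx": 0, "ty": 0, "tz": -0.064, "wx": 0, "wy": 0, "wz": 0, "grip": -1}, {"tx": 0, "ty": 0, "tz": -0.0667, "wx": 0, "wy": 0, "wz": 0, "grip": -1}, {"tx": 0, "ty": 0, "tz": -0.068, "wx": 0, "wy": 0, "wz": 0, "grip": -1}, {"tx": 0, "ty": 0, "tz": -0.0687, "wx": 0, "wy": 0, "wz": 0, "grip": -1}, {"tx": 0, "ty": 0, "tz": -0.0687, "wx": 0, "wy": 0, "wz": 0, "grip": -1}, {"tx": 0, "ty": 0, "tz": -0.0687, "wx": 0, "wy": 0, "wz": 0, "grip": -1}]'

```text
t: 34.3
position: [0.4748, 0.0036, 0.0232]
eef_rot: [-0.219, 3.134, -0.0]
wrist_force: [-0.4, 0.8, -1.1]
opening: 0.735
finger_force: 30.0
```

To row units: -0.0008 m / 0.75 = -0.0011, -0.0006 m / 0.75 = -0.0008.

Request:
carry_out --targets '[{"tx": 0, "ty": 0, "tz": -0.0003, "wx": 0, "wy": 0, "wz": 0, "grip": -1}, {"tx": 0, "ty": 0, "tz": -0.0005, "wx": 0, "wy": 0, "wz": 0, "grip": -1}, {"tx": 0, "ty": 0, "tz": -0.0008, "wx": 0, "wy": 0, "wz": 0, "grip": -1}, {"tx": 0, "ty": 0, "tz": -0.0011, "wx": 0, "wy": 0, "wz": 0, "grip": -1}, {"tx": 0, "ty": 0, "tz": -0.0011, "wx": 0, "wy": 0, "wz": 0, "grip": -1}, {"tx": 0, "ty": 0, "tz": -0.0011, "wx": 0, "wy": 0, "wz": 0, "grip": -1}, {"tx": 0, "ty": 0, "tz": -0.0011, "wx": 0, "wy": 0, "wz": 0, "grip": -1}, {"tx": 0, "ty": 0, "tz": -0.0011, "wx": 0, "wy": 0, "wz": 0, "grip": -1}, {"tx": 0, "ty": 0, "tz": -0.0011, "wx": 0, "wy": 0, "wz": 0, "grip": -1}, {"tx": 0, "ty": 0, "tz": -0.0011, "wx": 0, "wy": 0, "wz": 0, "grip": -1}]'

```text
t: 35.55
position: [0.4748, 0.0036, 0.0227]
eef_rot: [0.219, -3.134, 0.001]
wrist_force: [-3.5, -1.0, 6.5]
opening: 0.734
finger_force: 30.0
```

Contact (6.5 N), so I release and rise.

To row units: 0.15 m / 0.75 = 0.2, 0.105 m / 0.75 = 0.14.

Request:
carry_out --targets '[{"tx": 0, "ty": 0, "tz": 0.0004, "wx": 0, "wy": 0, "wz": 0, "grip": -1}, {"tx": 0, "ty": 0, "tz": 0.0004, "wx": 0, "wy": 0, "wz": 0, "grip": 1}, {"tx": 0, "ty": 0, "tz": 0.0004, "wx": 0, "wy": 0, "wz": 0, "grip": 1}, {"tx": 0, "ty": 0, "tz": 0.0004, "wx": 0, "wy": 0, "wz": 0, "grip": 1}, {"tx": 0, "ty": 0, "tz": 0.0004, "wx": 0, "wy": 0, "wz": 0, "grip": 1}, {"tx": 0, "ty": 0, "tz": 0.0107, "wx": 0, "wy": 0, "wz": 0, "grip": 1}, {"tx": 0, "ty": 0, "tz": 0.04, "wx": 0, "wy": 0, "wz": 0, "grip": 1}, {"tx": 0, "ty": 0, "tz": 0.0867, "wx": 0, "wy": 0, "wz": 0, "grip": 1}, {"tx": 0, "ty": 0, "tz": 0.14, "wx": 0, "wy": 0, "wz": 0, "grip": 1}, {"tx": 0, "ty": 0, "tz": 0.2, "wx": 0, "wy": 0, "wz": 0, "grip": 1}]'

```text
t: 36.8
position: [0.4744, 0.0038, 0.1739]
eef_rot: [0.22, -3.134, -0.0]
wrist_force: [1.2, -0.5, 0.2]
opening: 1.0
finger_force: 0.0
```

To row units: -0.35 m / 0.75 = -0.4667, -0.305 m / 0.75 = -0.4067, -25 degrees / 180 = -0.1389.

Request:
carry_out --targets '[{"tx": 0.0067, "ty": -0.0533, "tz": 0.0533, "wx": 0, "wy": 0, "wz": 0, "grip": 1}, {"tx": 0.0067, "ty": -0.1067, "tz": 0.1067, "wx": 0, "wy": 0, "wz": 0, "grip": 1}, {"tx": 0, "ty": -0.1667, "tz": 0.1333, "wx": 0, "wy": 0, "wz": 0, "grip": 1}, {"tx": -0.0133, "ty": -0.2267, "tz": 0.1333, "wx": 0, "wy": 0, "wz": -0.0278, "grip": 1}, {"tx": -0.0267, "ty": -0.2867, "tz": 0.1333, "wx": 0, "wy": 0, "wz": -0.0556, "grip": 1}, {"tx": -0.04, "ty": -0.3467, "tz": 0.1333, "wx": 0, "wy": 0, "wz": -0.0833, "grip": 1}, {"tx": -0.06, "ty": -0.4067, "tz": 0.1333, "wx": 0, "wy": 0, "wz": -0.1111, "grip": 1}, {"tx": -0.08, "ty": -0.4667, "tz": 0.1333, "wx": 0, "wy": 0, "wz": -0.1389, "grip": 1}, {"tx": -0.08, "ty": -0.4667, "tz": 0.1333, "wx": 0, "wy": 0, "wz": -0.1389, "grip": 1}, {"tx": -0.08, "ty": -0.4667, "tz": 0.1333, "wx": 0, "wy": 0, "wz": -0.1389, "grip": 1}]'

```text
t: 38.05
position: [0.4151, -0.3457, 0.2726]
eef_rot: [0.463, 3.107, 0.001]
wrist_force: [-0.6, 0.3, 0.3]
opening: 1.002
finger_force: 0.0
```

Run:
```python
from h import *
sc=snap('scene','scene6'); st=bot.read_state(); print(st['t'],st['position'])
cv2.imwrite('pics/final.png',cv2.resize(sc['color'][120:310,190:400,::-1],None,fx=3.15,fy=3.15,interpolation=cv2.INTER_CUBIC))
```

```text
38.1 [ 0.41543324 -0.34524397  0.27270384]
```

View pics/final.png

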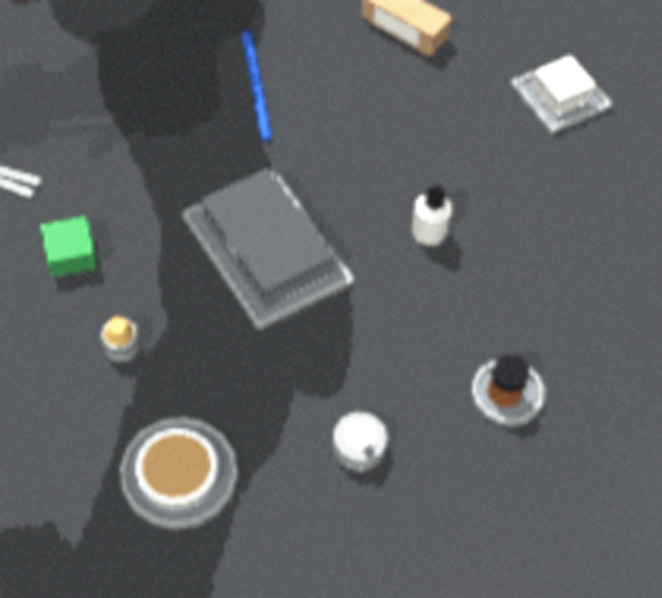

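All four items are upright in their trays, inside the rims, and the bottle and objective stand where they were.

```bash
python3 -c "
from workcell import bot
print(bot.sign_off())"
```

```text
the job is handed in; nothing more can be done
None
```

The stack is apart and handed in at about 38 s: the vial, cover-glass box, dish and slide box each stand in their own tray, placed in that order, with the dropper bottle and objective untouched; the judge's verdict was not shown.

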